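Find the high spot of a swollen wheel bat with a dial indicator

ROBOT

A 6-joint arm with a two-finger parallel gripper is mounted at the origin on the work surface. World frame = base frame: x ahead of the robot, y to its left, z up, the work surface at z = 0. Lengths are in mm, angles in rad, forces in N, time in s.
With the tool pointing down it reaches from about 275 to 1000 mm from the base axis. Payload 8.4 kg.
Tool frame: the origin (TCP) lies between the finger pads; the fingertips stand 8 mm ahead of it and the grasp point (between the pads) lies 11 mm behind it (tcp_to_tips is the distance from the TCP to the fingertips, in mm); z points along the fingers, y is the line along which they close (so a half turn about z gives the same grasp; the last joint's range is limited). The gripper opens to 85 mm and grips with 20 to 120 N. Pads are 22 mm wide; open, the fingers measure 114 mm over their backs; the gripper's body (76 mm by 85 mm) begins 54 mm behind the grasp point. The pads swing forward as they close: fully open they stand 13 mm farther back than shut.
Start: joints at [1.188, 0.353, 1.633, -0, 1.155, -0.002], TCP at [232.288, 580.233, 239.281] pointing down, gripper open.
Joint ranges: [-2.63, 2.63], [-0.92, 2.1], [0.06, 2.66], [-1.3, 4.44], [0, 2.69], [-3.02, 3.02]. Speed limits (rad/s): [2.22, 2.22, 2.79, 3.14, 3.14, 3.14].

INTERFACE

Orientations are given as [roll, pitch, yaw] about the fixed x, y, z axes, in that order (R = Rz(yaw) Ry(pitch) Rx(roll)).
In Python, from rig import * gives the robot as it stands.
- The arm moves only by the tool step_arm, never from a script. Its argument "motion" is a list of rows, each an object with "claw": the finger opening in mm, from 0 to 85.4; "delta_pos": the shift along the tool's x, y, z in mm, a list of three; "turn": the turn about the tool's z in rad. In form: [{"claw": claw, "delta_pos": [dx, dy, dz], "turn": turn}, ...]. A call has 1 to 8 rows; each row shifts and turns the commanded pose from where the row before left it, along the tool's axes as they then stand; what a row does not reach is not made up. A row lasts 1/12 s, in which the tool goes at most 41.7 mm and 7.16 degrees, less where a joint would pass 70% of its speed; a pose out of reach is approached as far as the arm can. A call is refused whole if a number of a shift passes 41.7 or a number of a turn 0.125, either way. A call with a gripper value outside its range is refused whole. The fingers move at their own pace and stop on an object; "force" is the grip in N (left out, the last holds). Time passes only in rows, so rows that do not move let the fingers close. It gives the time, the measured TCP pose, the force, the opening and the grip force at its end, in the units of the state.
- sense(): the state, without advancing time (a new reading comes with each control period).
- grab_frame(name): name is "scene" or "side" or "wrist"; returns a dict with "img" (400x640x3 uint8, red, green, blue), "vertical_fov" (degrees; the focal length in pixels is half the picture's height over the tangent of half this angle, whatever the lens; pixels are square), "cx", "cy" (the principal point, pixels), "D" ([k1, k2, p1, p2, k3] as OpenCV has them; the pictures are not rectified), "R" (3x3) and "t" (3): a world point X has camera coordinates R X + t. Camera axes: x right, y down, z forward; pixel columns grow to the right and rows downward; lengths in mm; the calibration is good to about 2 mm. A picture is of the moment at which its call begins. There is no depth.
- sign_off(): hands the job in; it is judged then, once.
The state is a dict: "clock": time; "qpos": joint angles; "qvel": joint speeds; "joint_efforts": joint torques, N m; "eef_pos": TCP position; "tcp_rot": TCP orientation; "contact_force": force on the tool from outside, world axes, zero at the start; "wrist_torque": the same for the moment, N m; "opening": opening from 0.0 (shut) to 1.0 (fully open); "grasp_force": force on a finger pad.
Only numpy, scipy, OpenCV 4.12 (cv2) and the standard library are available. Lean on these libraries where they do the work, as an engineer would, in place of code of your own. Each camera call takes 0.05 s, during which the arm holds its last target. There are 200 camera calls.

TASK

Slide the dial indicator on its stand up to the banding wheel, plunger aimed at the wheel's centre, until the plunger bears on the rim of the wooden bat with its needle about half way round the dial. Then let go of the stand and turn the wheel by its pins through at least one full turn in one direction to find the rim's highest spot (there is a lesser one too), and leave the wheel at rest with the highest spot under the plunger, let go of everything. Work gently: never drive the plunger to the end of its travel, shove the wheel along the table or knock the other things about.

Things in the scene. Friction and masses are not known exactly. Their poses are not given: they have to be found in the camera images.
- stand: Dial indicator on a steel block stand, 0.95 kg, loose on the table. Origin on the table under it; +x is where the plunger points, z up, symmetric about y = 0. Base block x -55..35, y -30..30, z 0..25 mm. Indicator case: 58 mm diameter, centred at x 22 mm, dial facing up, top at z 72 mm; stem to x 79 mm, then the thin plunger along x at z 60 mm.
- grip (a point): Point on the stand's upright square steel column, at x -34, y 0, z 80 mm of the stand; axes as the stand's. The column spans x -46..-22 mm, y -15..15 mm (30 mm wide across y) and is 100 mm high: pinch it by the two y sides.
- tip (a point): Foremost point of the plunger's ball tip (ball 8 mm wide), 98 mm ahead of the stand's origin and 60 mm up when out; pressed, it goes back up to 10 mm along the stand's -x. Spring 0.5 N when out, 1.1 N at full travel; the stand's weight holds it against that. The tip is polished and slides easily. Over 6 N between stand and wheel means the indicator was rammed.
- needle (a joint): Needle angle in rad, 0 with the plunger fully out, growing clockwise seen from above as the plunger goes in: 0.628 rad per mm, one full turn (6.283) = 10 mm = the end of the travel. At 0 the needle points along the stand's +x, towards the plunger. Ten long and ten short marks, 1 mm per long mark.
- wheel: Low banding wheel: round iron foot, 190 mm diameter, 20 mm high, 4.5 kg, loose, standing by its weight (a side push over some 25 N slides it); on it turns a head with a round wooden (MDF) bat. Origin on the table on the wheel's axis.
- wheel_axis (a point): Point on the wheel's vertical axis, 60 mm up, at mid-height of the bat's rim. The bat spans z 52..68 mm, radius 110 mm; damp has swollen its rim outwards in two places some 110 to 150 degrees apart, each 35 to 50 degrees long with a rounded peak: the highest 3.5 mm, the lesser 2 mm. Where they lie is not known and hardly shows.
- turn (a joint): Turning angle of wheel head, bat and pins on the foot in rad, growing anticlockwise seen from above, without stops; starts between -0.6 and 0.6. It takes about 0.06 N m to turn and stays where it is left.
- pin_a (a point): Top centre of one of the two steel bat pins, upright round pins of 12 mm diameter that stand 14 mm out of the bat (z 68..82 mm), 60 mm from the axis. The wheel is turned by them, pinched or pushed round.
- pin_b (a point): Top centre of the other bat pin, opposite the first.
- tub: White plastic tub, bystander, 96 mm wide, 62 mm high; origin under its centre.
- bowl: Bisque bowl, bystander, 84 mm wide, 45 mm high; origin under its centre.
- jar_a: Glaze jar with white cap, bystander, 54 mm wide, 65 mm high; origin under its centre.
- jar_b: Glaze jar with black cap, bystander, 54 mm wide, 65 mm high; origin under its centre.
- sander: Cork sanding block, bystander, 95 x 60 x 30 mm; origin under its centre.
- brush: Brush lying on the table, bystander; origin near its middle.
- driver: Screwdriver lying on the table, bystander; origin near its middle.
- spray: White bottle, bystander, 64 mm wide, 170 mm high; origin under its centre.
Things that resemble listed ones, but are neither listed nor needed, are in the scene too. There is more than one size of the stand; the job needs the middle-sized.

How it is judged (in metres and radians):
On the way, in this order (a step that is already met when the one before it is completed fails the run):
1. the plunger, aimed at the wheel's centre within 20 mm, bears on the bat's rim, pressed in at least 1.5 mm (horizontal distance between tip and wheel_axis below 0.118 m and height (world z) of tip between 0.054 and 0.066 m and y of wheel_axis in the frame of stand between -0.02 and 0.02 m and value of joint needle above 0.94 rad), for 0.3 s.
2. the wheel has been turned about a full turn (5.6 rad past its zero, either way) with the plunger riding on the rim (horizontal distance between tip and wheel_axis below 0.118 m and height (world z) of tip between 0.054 and 0.066 m and value of joint needle above 0.12 rad and (value of joint turn above 5.6 rad or value of joint turn below -5.6 rad)), for 0.1 s.
At the end, for the whole second after the job is handed in: Plunger on the high spot: tip at least 112.6 mm from the wheel axis (peak 113.5 mm, so within about 12 degrees), aimed within 20 mm of the axis, pressed in 3.75 to 9.7 mm (so it bore on the rim all round); wheel and stand at rest, stand flat on the table (horizontal distance between tip and wheel_axis between 0.1126 and 0.118 m and height (world z) of tip between 0.054 and 0.066 m and y of wheel_axis in the frame of stand between -0.02 and 0.02 m and value of joint needle between 2.35 and 6.1 rad and velocity of joint turn between -0.03 and 0.03 rad/s and linear speed of stand below 0.01 m/s and angle between stand's own z axis and vertical below 0.05 rad); the robot touches nothing.
It fails at once if the plunger driven to the end of its travel (9.8 mm) (value of joint needle above 6.16 rad).
It fails at once if the stand rammed against the wheel: over 6 N between them (contact force between stand and wheel above 6 N).
It fails at once if the wheel's foot shoved more than 10 mm along the table or lifted (distance of wheel_axis from where it was at the start of the episode above 0.01 m).
It fails at once if the stand tipped over 15 degrees (angle between stand's own z axis and vertical above 0.26 rad).
It fails at once if one of the other things on the table moved more than 20 mm (distance of any of tub, bowl, jar_a, jar_b, sander, brush, driver, spray from where it was at the start of the episode above 0.02 m).
It also fails if it takes over 72 s, if anything falls off the work surface, if the arm or the gripper's body presses on something with over 40 N, if the wrist force passes 120 N, or if a joint passes its speed limit or range.

## Working session

There is one attempt and no reset: what is moved stays moved. The work goes in short steps, Python scripts to look and compute and a tool call to move; the robot and the scene stay as the last step left them, time stands still between calls to the robot, and variables do not carry over. Pictures are saved under pics/ and viewed, at most 10 in all, crops included, and the job is handed in when it is done.

Besides the shell and the picture viewer there is one more tool, called after "Request:" as name(argument=value, ...) on one line, values as JSON. step_arm: Moves the arm, as the interface text tells. Its arguments: {"type":"object","properties":{"motion":{"type":"array","items":{"type":"object","properties":{"claw":{"type":"number"},"delta_pos":{"type":"array","items":{"type":"number"}},"turn":{"type":"number"}}}},"force":{"type":"number"}},"required":["motion"]}

```bash
mkdir -p pics && ls
cat > h.py <<'E'
from rig import *
import numpy as np, cv2
def K(f):
    fl=200/np.tan(np.radians(f["vertical_fov"])/2); return np.array([[fl,0,f["cx"]],[0,fl,f["cy"]],[0,0,1.]])
def ray(f,px,z):
    p=cv2.undistortPoints(np.array([[px]],float),K(f),np.array(f["D"],float))[0,0]
    R=np.array(f["R"]);t=np.array(f["t"]); c=-R.T@t; d=R.T@np.array([p[0],p[1],1]); return c+d*(z-c[2])/d[2]
def proj(f,X):
    R=np.array(f["R"],float);t=np.array(f["t"],float)
    return cv2.projectPoints(np.array(X,float).reshape(-1,1,3),cv2.Rodrigues(R)[0],t,K(f),np.array(f["D"],float))[0].reshape(-1,2)
def save(f,n,box=None,s=1):
    im=f["img"][:,:,::-1]
    if box: im=im[box[1]:box[3],box[0]:box[2]]
    cv2.imwrite("pics/"+n,cv2.resize(im,None,fx=s,fy=s,interpolation=cv2.INTER_CUBIC))
E
python3 - <<'E'
from h import *
import pickle
F={n:grab_frame(n) for n in("scene","side","wrist")}
pickle.dump(F,open("F.pkl","wb"))
for n in F: f=F[n];save(f,n+"0.png");print(n,f["vertical_fov"],-np.array(f["R"]).T@f["t"],f["D"])
print(sense())
E
```

```text
pics
scene 43.5017283638314 [ 842.349307   -672.03194288 1318.52387552] [-0.00072859  0.          0.          0.          0.        ]
side 50.33172801988541 [ 101.0739305  -630.53342258  746.01398172] [-0.01691749  0.          0.          0.          0.        ]
wrist 58.27057820259415 [160.63352547 608.91321061 373.84135935] [-0.00228085  0.          0.          0.          0.        ]
{'clock': 0.15, 'qpos': array([ 1.18763497e+00,  3.53521284e-01,  1.63395572e+00,  1.77074920e-05,
        1.15520270e+00, -2.37545235e-03]), 'qvel': array([ 1.08237086e-03, -2.63520683e-03, -2.45200798e-03,  2.06048113e-04,
       -7.08870599e-05,  1.13676672e-03]), 'joint_efforts': array([ 1.56356341e-04, -6.05635643e+01, -3.42338562e+01, -3.82423548e-05,
        6.19692437e-03,  3.05961805e-05]), 'eef_pos': array([232.12976075, 579.91243369, 238.71725177]), 'tcp_rot': array([-3.14050565e+00, -1.87745752e-05,  2.76079958e+00]), 'contact_force': array([ 0.08931686,  0.29420218, -0.64207673]), 'wrist_torque': array([-0.08519902,  0.00079801, -0.04185404]), 'grasp_force': 0.0, 'opening': 1.000174725755707}
```

View pics/scene0.png

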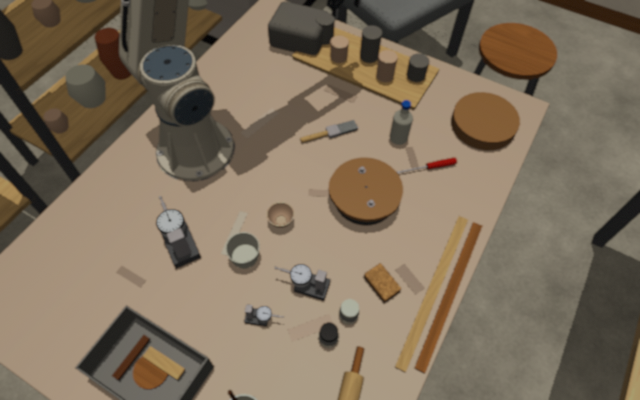

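View pics/side0.png

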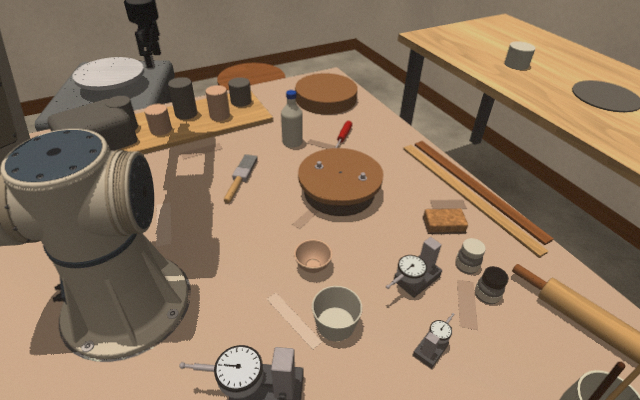

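Three stands (scene px): large (175,235), middle (308,280), small (260,315). The one at (308,280) is the middle-sized by its size. Wheel at (366,190), pins at (362,171) and (371,204). I'll confirm with an enlarged crop.

Run:
```python
from h import *
import pickle
F=pickle.load(open("F.pkl","rb"))
s=F["scene"];a=cv2.resize(s["img"][150:350,230:430,::-1],None,fx=3,fy=3,interpolation=cv2.INTER_CUBIC)[:600,:400]
a=cv2.resize(s["img"][250:335,235:345,::-1],(440,340),interpolation=cv2.INTER_CUBIC)
b=cv2.resize(F["side"]["img"][225:310,370:460,::-1],(360,340),interpolation=cv2.INTER_CUBIC)
cv2.imwrite("pics/c1.png",np.hstack([a,b]))
for n,px,z in [("pinA",(362,171),80),("pinB",(371,204),80),("dial mid",(301,275),72),("coltop",(321,277),100),("dial small",(264,314),50),("dial large",(171,221),100)]: print(n,ray(s,px,z).round())
d=F["side"]
for n,px,z in [("pinA",(319,166),80),("pinB",(363,177),80),("dial mid",(411,267),72),("coltop",(432,244),100)]: print(n,ray(d,px,z).round())
for n,px in [("tub",(243,250)),("bowl",(280,216)),("jarw",(349,309)),("jarb",(328,334)),("sander",(382,283)),("spray",(401,130))]: print(n,ray(s,px,40).round())
```

```text
pinA [534. 144.  80.]
pinB [610.  54.  80.]
dial mid [ 548. -233.   72.]
coltop [ 602. -221.  100.]
dial small [ 516. -366.   50.]
dial large [ 161. -287.  100.]
pinA [522. 144.  80.]
pinB [600.  54.  80.]
dial mid [ 538. -231.   72.]
coltop [ 595. -218.  100.]
tub [ 360. -239.   40.]
bowl [391. -94.  40.]
jarw [ 699. -240.   40.]
jarb [ 684. -325.   40.]
sander [ 742. -130.   40.]
spray [559. 381.  40.]
```

View pics/c1.png

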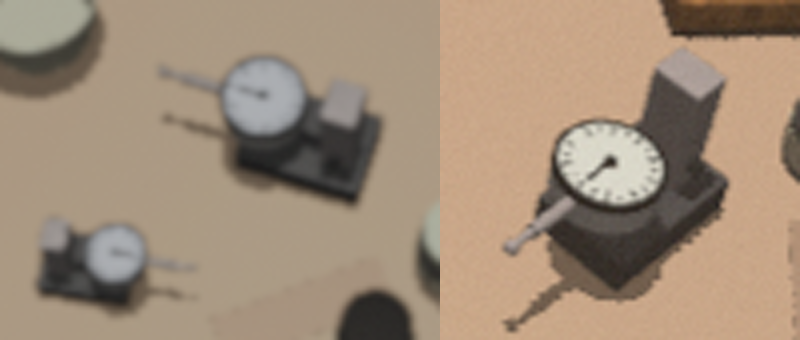

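Run:
```python
from h import *
import pickle
F=pickle.load(open("F.pkl","rb"))
w=F["wrist"];R=np.array(w["R"]);print("wrist axis",R[2].round(3),"x",R[0].round(3))
from scipy.optimize import least_squares
s,d=F["scene"],F["side"]
obs=[(s,(275.7,267.7),(98,0,60)),(s,(301,273.8),(22,0,72)),(s,(321,274),(-34,0,100)),(d,(387.5,286.5),(98,0,60)),(d,(412.5,265.5),(22,0,72)),(d,(432.5,243),(-34,0,100))]
def w2(p,X): c,sn=np.cos(p[2]),np.sin(p[2]);return [p[0]+c*X[0]-sn*X[1],p[1]+sn*X[0]+c*X[1],X[2]]
r=least_squares(lambda p:np.concatenate([proj(f,w2(p,X))[0]-px for f,px,X in obs]),[570,-228,3.3])
print(r.x,r.fun.round(1),"grip",w2(r.x,(-34,0,80)))
```

```text
wrist axis [ 0.278 -0.115 -0.954] x [ 0.372  0.928 -0.003]
[ 566.57961246 -222.75257765    3.36938343] [-1.1 -0.6  0.2 -0.8  0.4  0.7 -0.4  1.1  0.6 -0.9  0.4 -0.6] grip [np.float64(599.7013132875096), np.float64(-215.07449622732622), 80]
```

Request:
step_arm(motion=[{"claw": 85,"delta_pos": [-24,-13.5,1.6],"turn": 0},{"claw": 85,"delta_pos": [-24,-13.5,1.6],"turn": 0},{"claw": 85,"delta_pos": [-24,-13.5,1.6],"turn": 0},{"claw": 85,"delta_pos": [-24,-13.5,1.6],"turn": 0},{"claw": 85,"delta_pos": [-24,-13.5,1.6],"turn": 0},{"claw": 85,"delta_pos": [-24,-13.5,1.6],"turn": 0},{"claw": 85,"delta_pos": [-24,-13.5,1.6],"turn": 0},{"claw": 85,"delta_pos": [-24,-13.5,1.6],"turn": 0}])

```text
clock: 0.82
eef_pos: [370.9, 407.4, 226.3]
tcp_rot: [-3.141, -0.0, 2.761]
contact_force: [0.5, -0.6, -0.2]
opening: 0.998
grasp_force: 0.0
```

Request:
step_arm(motion=[{"claw": 85,"delta_pos": [-24,-13.5,1.6],"turn": 0},{"claw": 85,"delta_pos": [-24,-13.5,1.6],"turn": 0},{"claw": 85,"delta_pos": [-24,-13.5,1.6],"turn": 0},{"claw": 85,"delta_pos": [-24,-13.5,1.6],"turn": 0},{"claw": 85,"delta_pos": [-24,-13.5,1.6],"turn": 0},{"claw": 85,"delta_pos": [-24,-13.5,1.6],"turn": 0},{"claw": 85,"delta_pos": [-24,-13.5,1.6],"turn": 0},{"claw": 85,"delta_pos": [-24,-13.5,1.6],"turn": 0}])

```text
clock: 1.48
eef_pos: [509.1, 235.8, 213.5]
tcp_rot: [-3.141, -0.0, 2.761]
contact_force: [0.6, -0.3, 0.1]
opening: 0.996
grasp_force: 0.0
```

Request:
step_arm(motion=[{"claw": 85,"delta_pos": [-24,-13.5,1.6],"turn": 0},{"claw": 85,"delta_pos": [-24,-13.5,1.6],"turn": 0},{"claw": 85,"delta_pos": [-24,-13.5,1.6],"turn": 0},{"claw": 85,"delta_pos": [-24,-13.5,1.6],"turn": 0},{"claw": 85,"delta_pos": [-24,-13.5,1.6],"turn": 0},{"claw": 85,"delta_pos": [-24,-13.5,1.6],"turn": 0},{"claw": 85,"delta_pos": [-24,-13.5,1.6],"turn": 0},{"claw": 85,"delta_pos": [0,0,0],"turn": 0}])

```text
clock: 2.15
eef_pos: [631.8, 83.3, 201.9]
tcp_rot: [-3.141, 0.001, 2.758]
contact_force: [-0.7, 0.3, 0.1]
opening: 0.998
grasp_force: 0.0
```

Run:
```python
from h import *
import pickle
f=grab_frame("wrist");pickle.dump(f,open("w1.pkl","wb"));save(f,"w1.png")
print(ray(f,(320,200),68))
```

```text
[640.65098926  77.43903669  68.        ]
```

View pics/w1.png

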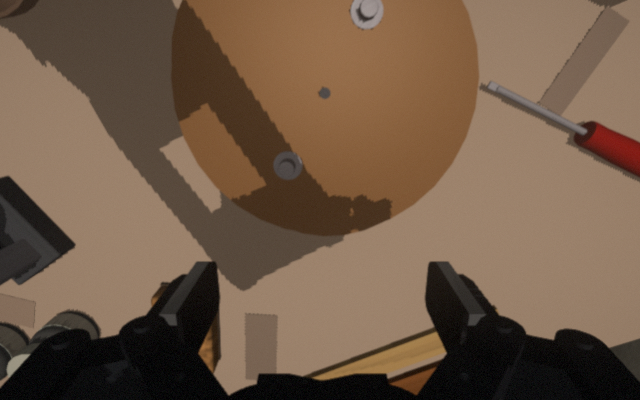

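The wheel's centre hole is at (324,93), with pins at (371,8) and (287,163). The far rim is cut off, so I'll shift and rise to see the whole of it.

Request:
step_arm(motion=[{"claw": 85,"delta_pos": [14,0,-18],"turn": 0},{"claw": 85,"delta_pos": [14,0,-18],"turn": 0},{"claw": 85,"delta_pos": [14,0,-18],"turn": 0},{"claw": 85,"delta_pos": [14,0,-18],"turn": 0},{"claw": 85,"delta_pos": [0,0,0],"turn": 0}])

```text
clock: 2.62
eef_pos: [576.3, 109.4, 277.9]
tcp_rot: [3.139, 0.002, 2.762]
contact_force: [1.8, -0.7, -0.3]
opening: 0.995
grasp_force: 0.0
```

Run:
```python
from h import *
import pickle
print(ray(pickle.load(open("w1.pkl","rb")),(324,93),68))
f=grab_frame("wrist");pickle.dump(f,open("w2.pkl","wb"))
c=ray(pickle.load(open("w1.pkl","rb")),(324,93),68)
# polar unwrap about c at z=68, ring r 95..125
th=np.radians(np.arange(0,360,1));r=np.arange(90,130,.25)
X=np.stack([c[0]+np.outer(r,np.cos(th)),c[1]+np.outer(r,np.sin(th)),np.full((len(r),len(th)),68.)],-1)
uv=proj(f,X.reshape(-1,3)).astype(np.float32).reshape(len(r),len(th),2)
P=cv2.remap(f["img"],uv[...,0],uv[...,1],cv2.INTER_CUBIC)
print("uv range",uv.reshape(-1,2).min(0),uv.reshape(-1,2).max(0))
P=P[...,::-1]
A=cv2.resize(P,(720,160*1));
B=cv2.resize(f["img"][:,:,::-1],(640,400));B=cv2.copyMakeBorder(B,0,0,0,80,cv2.BORDER_CONSTANT)
for k in range(0,360,30): cv2.putText(A,str(k),(2*k,12),0,.4,(0,255,0))
cv2.imwrite("pics/u.png",np.vstack([B,A]))
```

```text
[566.57288801 110.5898834   68.        ]
uv range [185.35858     7.9562273] [453.48334 274.3785 ]
```

View pics/u.png

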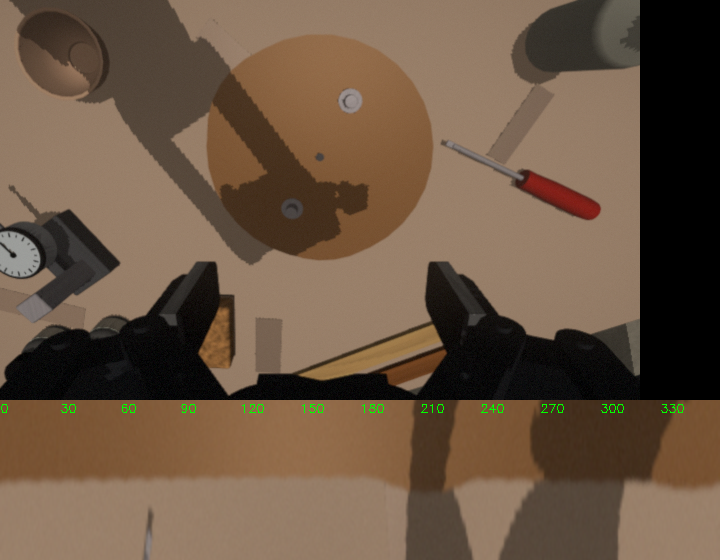

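Run:
```python
from h import *
import pickle
from scipy.ndimage import gaussian_filter1d as g
f=pickle.load(open("w2.pkl","rb"));c=np.array([566.6,110.6])
th=np.radians(np.arange(0,360,2));r=np.arange(95,125,.25)
X=np.stack([c[0]+np.outer(r,np.cos(th)),c[1]+np.outer(r,np.sin(th)),np.full((len(r),len(th)),68.)],-1)
uv=proj(f,X.reshape(-1,3)).astype(np.float32).reshape(len(r),len(th),2)
P=cv2.remap(f["img"],uv[...,0],uv[...,1],cv2.INTER_LINEAR).astype(float)+1
q=g(np.log(P[...,0]/P[...,2]),2,axis=0)
lo=np.median(q[:24],0);hi=np.median(q[-24:],0)
m=np.gradient(q,axis=0);k=m[12:-8].argmin(0)+12;rad=r[k]
# mid crossing near
rad=np.array([r[np.where(q[:,i]>(lo[i]+hi[i])/2)[0].max()] for i in range(len(th))])
A=np.stack([np.ones_like(th),np.cos(th),np.sin(th)],1);w=np.ones(len(th))
for _ in range(60):
    x=np.linalg.lstsq(A*w[:,None],rad*w,rcond=None)[0];e=rad-A@x;w=np.where(e>.5,.02,1/(1+abs(e)))
print("centre",c+x[1:],"r",x[0])
for i in range(0,180,2): print(2*i,round(g(e,1,mode='wrap')[i],1),end="; ")
s=pickle.load(open("F.pkl","rb"))
for px in [(350,100),(291,208)]: print(px,ray(f,px,82))
```

```text
centre [566.89392895 110.38272488] r 109.32801737504256
0 0.5; 4 0.3; 8 0.1; 12 -0.0; 16 0.1; 20 -0.0; 24 -0.1; 28 -0.0; 32 -0.1; 36 -0.1; 40 0.1; 44 -0.2; 48 -0.1; 52 0.2; 56 -0.0; 60 0.1; 64 0.0; 68 -0.1; 72 0.3; 76 0.2; 80 -0.1; 84 0.0; 88 -0.0; 92 -0.0; 96 0.2; 100 0.0; 104 -0.0; 108 0.1; 112 -0.0; 116 0.1; 120 0.1; 124 -0.1; 128 0.1; 132 0.1; 136 -0.0; 140 0.2; 144 0.0; 148 -0.1; 152 0.1; 156 -0.1; 160 -0.1; 164 0.1; 168 -0.1; 172 -0.0; 176 0.1; 180 -0.2; 184 -0.0; 188 0.3; 192 1.1; 196 2.0; 200 2.5; 204 3.2; 208 3.3; 212 3.5; 216 3.2; 220 3.2; 224 2.9; 228 2.0; 232 1.2; 236 0.3; 240 -0.0; 244 0.0; 248 -0.1; 252 -0.0; 256 -0.0; 260 -0.2; 264 0.0; 268 0.2; 272 0.1; 276 0.2; 280 -0.1; 284 -0.1; 288 0.2; 292 0.1; 296 0.2; 300 0.1; 304 -0.0; 308 0.1; 312 -0.1; 316 -0.5; 320 -0.4; 324 -0.0; 328 0.7; 332 1.2; 336 1.7; 340 2.0; 344 1.9; 348 1.8; 352 1.6; 356 1.2; (350, 100) [527.13159494 155.87062381  82.        ]
(291, 208) [601.38671183  66.7031149   82.        ]
```

Peak measured optically: high spot (3.5 mm) at world bearing 212°, lesser (2 mm) at 342°; wheel axis ≈ (566.5, 110.5); pins at 130° and 310°. Now to the stand.

Request:
step_arm(motion=[{"claw": 85,"delta_pos": [-14.2,-29.2,7.5],"turn": 0},{"claw": 85,"delta_pos": [-14.2,-29.2,7.5],"turn": 0},{"claw": 85,"delta_pos": [-14.2,-29.2,7.5],"turn": 0},{"claw": 85,"delta_pos": [-14.2,-29.2,7.5],"turn": 0},{"claw": 85,"delta_pos": [-14.2,-29.2,7.5],"turn": 0},{"claw": 85,"delta_pos": [-14.2,-29.2,7.5],"turn": 0},{"claw": 85,"delta_pos": [-14.2,-29.2,7.5],"turn": 0},{"claw": 85,"delta_pos": [-14.2,-29.2,7.5],"turn": 0}])

```text
clock: 3.33
eef_pos: [595.6, -152.8, 212.7]
tcp_rot: [-3.141, -0.001, 2.761]
contact_force: [0.6, 0.4, -0.0]
opening: 0.993
grasp_force: 0.0
```

Request:
step_arm(motion=[{"claw": 85,"delta_pos": [-14.2,-29.2,7.5],"turn": 0},{"claw": 85,"delta_pos": [-14.2,-29.2,7.5],"turn": 0},{"claw": 85,"delta_pos": [0,0,0],"turn": -0.122},{"claw": 85,"delta_pos": [0,0,0],"turn": -0.122},{"claw": 85,"delta_pos": [0,0,0],"turn": -0.122},{"claw": 85,"delta_pos": [0,0,0],"turn": -0.122},{"claw": 85,"delta_pos": [0,0,0],"turn": -0.122},{"claw": 85,"delta_pos": [0,0,0],"turn": 0}])

```text
clock: 4.0
eef_pos: [600.3, -215.9, 198.0]
tcp_rot: [3.141, -0.002, -2.907]
contact_force: [0.9, 0.3, -0.1]
opening: 0.994
grasp_force: 0.0
```

Run:
```python
from h import *
import pickle
f=grab_frame("wrist");pickle.dump(f,open("w3.pkl","wb"));save(f,"w3.png")
s=sense();print(s["eef_pos"],s["tcp_rot"],s["qpos"])
```

```text
[ 600.32648863 -215.99035793  198.16615702] [ 3.14073403e+00 -1.35728923e-03 -2.91424363e+00] [-3.47709847e-01  4.12999306e-01  1.64101480e+00 -1.99559523e-05
  1.08918452e+00 -2.14584536e+00]
```

View pics/w3.png

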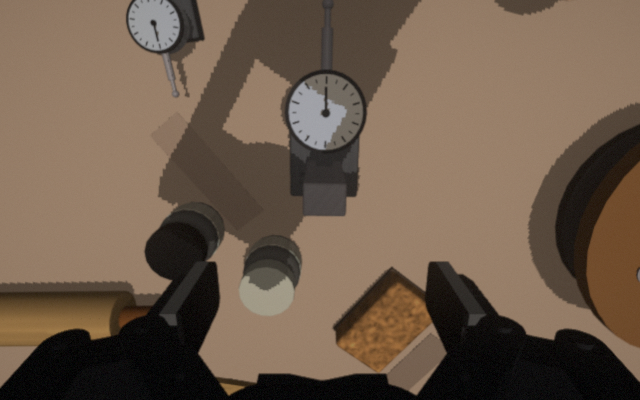

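The middle stand is straight ahead and aligned. Dial centre is at (326,112), column top at (324,198), plunger ball at (327,5).

Run:
```python
from h import *
import pickle
f=pickle.load(open("w3.pkl","rb"))
p=[ray(f,(324,198),100),ray(f,(326,112),72),ray(f,(327,3),60)]
for a in p: print(a)
d=p[2]-p[0];print("heading",np.arctan2(d[1],d[0]),np.linalg.norm(d[:2]))
s=sense();print(p[0]-s["eef_pos"])
y=s["tcp_rot"][2];v=p[0]-s["eef_pos"];print("tool",v[0]*np.cos(y)+v[1]*np.sin(y),v[0]*np.sin(y)-v[1]*np.cos(y))
```

```text
[ 596.90171503 -215.34565087  100.        ]
[ 542.837438   -226.77421553   72.        ]
[ 472.84299039 -242.92202801   60.        ]
heading -2.922864011446342 127.08667803998397
[ -3.4247736    0.64470706 -98.16615702]
tool 3.1913309394161993 1.4000458032308591
```

Request:
step_arm(motion=[{"claw": 85,"delta_pos": [2,1.4,25],"turn": 0},{"claw": 85,"delta_pos": [1,0,25],"turn": 0},{"claw": 85,"delta_pos": [0,0,25],"turn": 0},{"claw": 85,"delta_pos": [0,0,25],"turn": 0},{"claw": 85,"delta_pos": [0,0,16],"turn": 0},{"claw": 85,"delta_pos": [0,0,10],"turn": 0},{"claw": 60,"delta_pos": [0,0,0],"turn": 0},{"claw": 40,"delta_pos": [0,0,0],"turn": 0}], force=40)

```text
clock: 4.72
eef_pos: [597.4, -215.4, 73.3]
tcp_rot: [3.141, -0.001, -2.914]
contact_force: [0.2, -1.5, -0.1]
opening: 0.739
grasp_force: 0.0
```

Request:
step_arm(motion=[{"claw": 34,"delta_pos": [0,0,0],"turn": 0},{"claw": 26,"delta_pos": [0,0,0],"turn": 0},{"claw": 26,"delta_pos": [0,0,0],"turn": 0},{"claw": 26,"delta_pos": [0,0,0],"turn": 0},{"claw": 26,"delta_pos": [0,0,0],"turn": 0}])

```text
clock: 5.13
eef_pos: [598.2, -215.6, 74.8]
tcp_rot: [-3.141, 0.002, -2.913]
contact_force: [-1.5, 1.6, 6.8]
opening: 0.345
grasp_force: 42.8
```

Request:
step_arm(motion=[{"claw": 26,"delta_pos": [0,0,-1],"turn": 0},{"claw": 26,"delta_pos": [0,0,0],"turn": 0.06},{"claw": 26,"delta_pos": [0,0,0],"turn": 0.12},{"claw": 26,"delta_pos": [0,0,0],"turn": 0.12},{"claw": 26,"delta_pos": [0,0,0],"turn": 0.12},{"claw": 26,"delta_pos": [0,0,0],"turn": 0.12},{"claw": 26,"delta_pos": [0,0,0],"turn": 0.12},{"claw": 26,"delta_pos": [0,0,0],"turn": 0.12}], force=60)

```text
clock: 5.8
eef_pos: [597.8, -216.7, 74.9]
tcp_rot: [-3.14, 0.002, 2.586]
contact_force: [0.2, -4.6, -0.9]
opening: 0.342
grasp_force: 60.6
```

Request:
step_arm(motion=[{"claw": 26,"delta_pos": [0,0,0],"turn": 0.12},{"claw": 26,"delta_pos": [0,0,0],"turn": 0.12},{"claw": 26,"delta_pos": [0,0,0],"turn": 0.12},{"claw": 26,"delta_pos": [0,0,0],"turn": 0.12},{"claw": 26,"delta_pos": [0,0,0],"turn": 0.12},{"claw": 26,"delta_pos": [0,0,0],"turn": 0.12},{"claw": 26,"delta_pos": [0,0,0],"turn": 0.12},{"claw": 26,"delta_pos": [0,0,0],"turn": 0.12}])

```text
clock: 6.47
eef_pos: [596.3, -216.5, 74.8]
tcp_rot: [-3.139, 0.001, 1.626]
contact_force: [-4.4, -4.8, 4.2]
opening: 0.343
grasp_force: 61.3
```

Request:
step_arm(motion=[{"claw": 26,"delta_pos": [0,0,0],"turn": 0.06},{"claw": 26,"delta_pos": [9,-5.3,0],"turn": 0},{"claw": 26,"delta_pos": [9,-5.3,0],"turn": 0},{"claw": 26,"delta_pos": [9,-5.3,0],"turn": 0},{"claw": 26,"delta_pos": [9,-5.3,0],"turn": 0},{"claw": 26,"delta_pos": [9,-5.3,0],"turn": 0},{"claw": 26,"delta_pos": [7,-5.3,0],"turn": 0},{"claw": 26,"delta_pos": [0,0,0],"turn": 0}])

```text
clock: 7.13
eef_pos: [564.8, -161.8, 74.9]
tcp_rot: [-3.141, -0.001, 1.572]
contact_force: [0.1, 4.3, 3.3]
opening: 0.343
grasp_force: 61.5
```

Run:
```python
from h import *
import pickle
f=grab_frame("wrist");pickle.dump(f,open("w4.pkl","wb"));save(f,"w4.png")
s=sense();print(s["eef_pos"],s["tcp_rot"],s["contact_force"],s["opening"])
```

```text
[ 564.94727375 -162.01168321   74.81360509] [-3.14065801e+00 -1.35385867e-03  1.57138780e+00] [-0.60606234  5.34028381  7.41425555] 0.3456354351920291
```

View pics/w4.png

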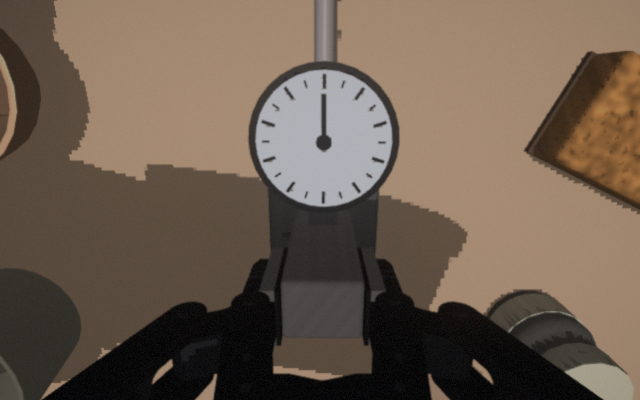

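Needle at zero (points up), dial centre (323,142). Closing in, reading the needle by code.

Request:
step_arm(motion=[{"claw": 26,"delta_pos": [7,0.5,0],"turn": 0},{"claw": 26,"delta_pos": [7,0.5,0],"turn": 0},{"claw": 26,"delta_pos": [6,0.5,0],"turn": 0},{"claw": 26,"delta_pos": [4,0,0],"turn": 0},{"claw": 26,"delta_pos": [3,0,0],"turn": 0},{"claw": 26,"delta_pos": [3,0,0],"turn": 0},{"claw": 26,"delta_pos": [1,0,0],"turn": 0},{"claw": 26,"delta_pos": [0,0,0],"turn": 0}])

```text
clock: 7.85
eef_pos: [567.5, -133.3, 74.9]
tcp_rot: [3.141, 0.001, 1.572]
contact_force: [0.4, -4.3, 4.7]
opening: 0.341
grasp_force: 61.5
```

```bash
cat > needle.py <<'E'
from h import *
def needle(f,c=(323,142),r=(14,42)):
    a=np.radians(np.arange(0,360,1));rr=np.arange(*r)
    x=(c[0]+np.outer(rr,np.sin(a))).astype(np.float32);y=(c[1]-np.outer(rr,np.cos(a))).astype(np.float32)
    p=cv2.remap(cv2.cvtColor(f["img"],cv2.COLOR_RGB2GRAY),x,y,cv2.INTER_LINEAR).astype(float)
    p=p/np.median(p,1,keepdims=True); m=p.mean(0); k=m.argmin()
    return k, round(np.radians(k)/.6283,2), round(m[k],2)
E
python3 - <<'E'
from needle import *
import pickle
print(needle(pickle.load(open("w4.pkl","rb"))))
f=grab_frame("wrist");print(needle(f));s=sense();print(s["eef_pos"],s["contact_force"])
E
```

```text
(np.int64(0), np.float64(0.0), np.float64(0.29))
(np.int64(0), np.float64(0.0), np.float64(0.29))
[ 567.51569907 -133.31266276   74.92806091] [ 1.61690124 -5.05829548  4.52864471]
```

Request:
step_arm(motion=[{"claw": 26,"delta_pos": [1,0,0],"turn": 0},{"claw": 26,"delta_pos": [1,0,0],"turn": 0},{"claw": 26,"delta_pos": [1,0,0],"turn": 0},{"claw": 26,"delta_pos": [1,0,0],"turn": 0},{"claw": 26,"delta_pos": [0,0,0],"turn": 0}])

```text
clock: 8.32
eef_pos: [567.5, -129.6, 74.9]
tcp_rot: [3.141, 0.002, 1.572]
contact_force: [0.5, -7.0, 5.2]
opening: 0.343
grasp_force: 61.6
```

Run:
```python
from needle import *
f=grab_frame("wrist");print(needle(f));s=sense();print(s["eef_pos"],s["contact_force"])
```

```text
(np.int64(27), np.float64(0.75), np.float64(0.29))
[ 567.51753669 -129.6429052    74.90814382] [ 1.01347561 -6.71007794  5.49308148]
```

Request:
step_arm(motion=[{"claw": 26,"delta_pos": [0.8,0,0],"turn": 0},{"claw": 26,"delta_pos": [0.8,0,0],"turn": 0},{"claw": 26,"delta_pos": [0.8,0,0],"turn": 0},{"claw": 26,"delta_pos": [0.8,0,0],"turn": 0},{"claw": 26,"delta_pos": [0.8,0,0],"turn": 0},{"claw": 26,"delta_pos": [0,0,0],"turn": 0},{"claw": 26,"delta_pos": [0,0,0],"turn": 0}])

```text
clock: 8.95
eef_pos: [567.6, -125.8, 74.9]
tcp_rot: [3.141, 0.002, 1.572]
contact_force: [-0.5, -7.3, 4.7]
opening: 0.34
grasp_force: 61.6
```

Run:
```python
from needle import *
f=grab_frame("wrist");print(needle(f));s=sense();print(s["eef_pos"],s["contact_force"])
```

```text
(np.int64(164), np.float64(4.56), np.float64(0.25))
[ 567.55777438 -125.75922878   74.9492339 ] [ 0.96194813 -7.09695385  4.77424469]
```

Request:
step_arm(motion=[{"claw": 26,"delta_pos": [0,0,0],"turn": 0},{"claw": 26,"delta_pos": [0,0,0],"turn": 0},{"claw": 32,"delta_pos": [0,0,0],"turn": 0},{"claw": 40,"delta_pos": [0,0,0],"turn": 0},{"claw": 56,"delta_pos": [0,0,0],"turn": 0},{"claw": 60,"delta_pos": [0,0,0],"turn": 0},{"claw": 60,"delta_pos": [0,0,0],"turn": 0}])

```text
clock: 9.58
eef_pos: [566.9, -124.3, 74.3]
tcp_rot: [-3.141, -0.0, 1.571]
contact_force: [0.9, -0.3, -0.5]
opening: 0.703
grasp_force: 0.0
```

Run:
```python
from needle import *
f=grab_frame("wrist");print(needle(f));s=sense();print(s["eef_pos"],s["contact_force"],s["opening"],s["qpos"])
```

```text
(np.int64(159), np.float64(4.42), np.float64(0.26))
[ 566.96748137 -124.36468372   74.31368075] [-0.07273145 -0.34335081  0.2362674 ] 0.7020334648665353 [-2.18566988e-01  4.89122897e-01  1.85287296e+00  1.25521299e-04
  8.00056371e-01 -2.18776396e-01]
```

Pressed 4.42 mm, steady after release. Now lift, go to the pin at 130° and orient the jaws tangentially.

Request:
step_arm(motion=[{"claw": 60,"delta_pos": [0,0,-4],"turn": 0},{"claw": 60,"delta_pos": [0,0,-10],"turn": 0},{"claw": 60,"delta_pos": [0,0,-13],"turn": 0},{"claw": 60,"delta_pos": [0,0,-13],"turn": 0},{"claw": 60,"delta_pos": [0,0,-13],"turn": 0},{"claw": 60,"delta_pos": [0,0,-13],"turn": 0},{"claw": 50,"delta_pos": [0,0,-14],"turn": 0},{"claw": 40,"delta_pos": [0,0,0],"turn": 0}], force=20)

```text
clock: 10.3
eef_pos: [568.9, -124.9, 158.0]
tcp_rot: [3.137, 0.001, 1.571]
contact_force: [0.8, -0.9, 0.2]
opening: 0.475
grasp_force: 0.0
```

Request:
step_arm(motion=[{"claw": 36,"delta_pos": [35,-4.9,0],"turn": 0},{"claw": 36,"delta_pos": [35,-4.9,0],"turn": 0},{"claw": 36,"delta_pos": [35,-4.9,0],"turn": 0},{"claw": 36,"delta_pos": [35,-4.9,0],"turn": 0},{"claw": 36,"delta_pos": [35,-4.9,0],"turn": 0},{"claw": 36,"delta_pos": [35,-4.9,0],"turn": 0},{"claw": 36,"delta_pos": [35,-4.9,0],"turn": 0},{"claw": 36,"delta_pos": [35,-4.9,0],"turn": 0}])

```text
clock: 10.97
eef_pos: [527.3, 157.1, 154.5]
tcp_rot: [3.141, -0.0, 1.571]
contact_force: [0.8, 0.2, 0.5]
opening: 0.42
grasp_force: 0.0
```

Request:
step_arm(motion=[{"claw": 36,"delta_pos": [0,0,0],"turn": 0.122},{"claw": 36,"delta_pos": [0,0,0],"turn": 0.122},{"claw": 36,"delta_pos": [0,0,0],"turn": 0.122},{"claw": 36,"delta_pos": [0,0,0],"turn": 0.122},{"claw": 36,"delta_pos": [0,0,0],"turn": 0.122},{"claw": 36,"delta_pos": [0,0,0],"turn": 0.122},{"claw": 36,"delta_pos": [0,0,0],"turn": 0.122},{"claw": 36,"delta_pos": [0,0,0],"turn": 0.122}])

```text
clock: 11.63
eef_pos: [527.7, 155.4, 154.3]
tcp_rot: [-3.142, 0.0, 0.589]
contact_force: [0.6, 0.4, -0.5]
opening: 0.422
grasp_force: 0.0
```

Request:
step_arm(motion=[{"claw": 36,"delta_pos": [0,0,0],"turn": 0.122},{"claw": 36,"delta_pos": [0,0,0],"turn": 0.122},{"claw": 36,"delta_pos": [0,0,0],"turn": 0.122},{"claw": 36,"delta_pos": [0,0,0],"turn": 0.122},{"claw": 36,"delta_pos": [0,0,0],"turn": 0.122},{"claw": 36,"delta_pos": [0,0,0],"turn": 0.122},{"claw": 36,"delta_pos": [0,0,0],"turn": 0.122},{"claw": 36,"delta_pos": [0,0,0],"turn": 0.122}])

```text
clock: 12.3
eef_pos: [527.7, 155.4, 154.3]
tcp_rot: [3.141, 0.0, -0.387]
contact_force: [0.1, 0.4, 0.8]
opening: 0.428
grasp_force: 0.0
```

Request:
step_arm(motion=[{"claw": 36,"delta_pos": [0,0,0],"turn": 0.122},{"claw": 36,"delta_pos": [0,0,0],"turn": 0.122},{"claw": 36,"delta_pos": [0,0,0],"turn": 0.122},{"claw": 36,"delta_pos": [0,0,0],"turn": 0.122},{"claw": 36,"delta_pos": [0,0,0],"turn": 0}])

```text
clock: 12.72
eef_pos: [527.7, 155.4, 154.3]
tcp_rot: [3.141, 0.0, -0.875]
contact_force: [0.0, 0.1, 0.6]
opening: 0.42
grasp_force: 0.0
```

Run:
```python
from needle import *
f=grab_frame("wrist");save(f,"w5.png");s=sense();print(s["eef_pos"],s["tcp_rot"],s["opening"],s["qpos"])
print(proj(f,[(528,156.5,82),(605,64.5,82)]))
```

```text
[527.79112637 155.40748342 154.35648267] [ 3.14145184e+00  6.59399749e-05 -8.67201802e-01] 0.42363805596984677 [2.83628227e-01 3.36844315e-01 1.87119334e+00 3.47813280e-06
 9.33710466e-01 2.72162428e+00]
[[320.11203149 215.34718545]
 [319.43819307  -2.76351917]]
```

View pics/w5.png

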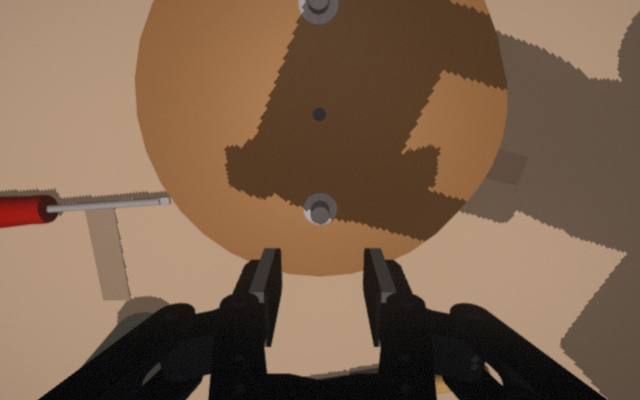

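Pin at (320,212) sits centred between the jaws. Lower, cage it, begin turning anticlockwise.

Request:
step_arm(motion=[{"claw": 36,"delta_pos": [0.5,0,14],"turn": 0},{"claw": 36,"delta_pos": [0,0,18],"turn": 0},{"claw": 36,"delta_pos": [0,0,18],"turn": 0},{"claw": 36,"delta_pos": [0,0,14],"turn": 0},{"claw": 30,"delta_pos": [0,0,10],"turn": 0},{"claw": 22,"delta_pos": [0,0,0],"turn": 0},{"claw": 16,"delta_pos": [0,0,0],"turn": 0},{"claw": 16,"delta_pos": [0,0,0],"turn": 0}])

```text
clock: 13.43
eef_pos: [528.8, 155.2, 81.1]
tcp_rot: [-3.141, -0.0, -0.868]
contact_force: [-0.9, 0.1, 0.9]
opening: 0.19
grasp_force: 0.0
```

Request:
step_arm(motion=[{"claw": 16,"delta_pos": [0.05,2.4,0],"turn": -0.04},{"claw": 16,"delta_pos": [0.19,4.8,0],"turn": -0.08},{"claw": 16,"delta_pos": [0.3,6,0],"turn": -0.1},{"claw": 16,"delta_pos": [0.3,6,0],"turn": -0.1},{"claw": 16,"delta_pos": [0,0,0],"turn": 0}])

```text
clock: 13.85
eef_pos: [515.9, 140.2, 81.5]
tcp_rot: [-3.141, -0.001, -0.544]
contact_force: [-0.2, -0.2, 0.8]
opening: 0.185
grasp_force: 0.0
```

Run:
```python
from h import *
import pickle
f=grab_frame("wrist");s=sense();print(s["eef_pos"],s["tcp_rot"],s["contact_force"],s["opening"])
d=grab_frame("side");u=proj(d,[(566.5,-104+23,72)])[0];print(u)
a=cv2.resize(f["img"][:,:,::-1],(480,300));x,y=int(u[0]),int(u[1])
b=cv2.resize(d["img"][y-50:y+50,x-53:x+54,::-1],(320,300),interpolation=cv2.INTER_CUBIC)
cv2.imwrite("pics/m1.png",np.hstack([a,b]))
```

```text
[516.16362418 140.46240971  81.43890236] [-3.14067081e+00 -9.25036481e-04 -5.50600002e-01] [-0.58319706  0.12734411  0.32888561] 0.18073046014160157
[381.67337053 216.88495812]
```

View pics/m1.png

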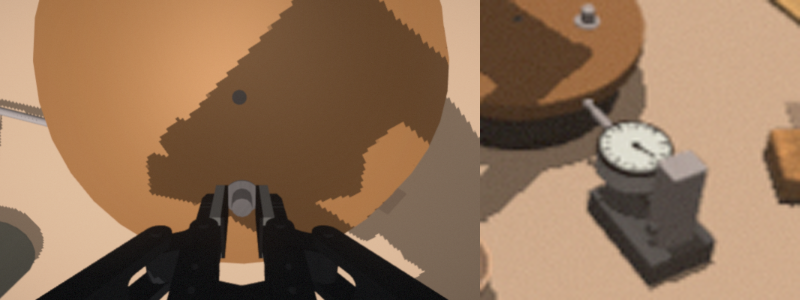

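Cage holds and the wheel follows; the needle is readable in the side view. Continue, sampling the dial between moves.

```bash
cat > dial.py <<'E'
from h import *
d=grab_frame("side");s=sense();c=ray(d,(380.7,215.9),72)
a=np.radians(np.arange(0,360,2));r=np.arange(5,19,.5)
X=np.stack([c[0]+np.outer(r,np.sin(a)),c[1]+np.outer(r,np.cos(a)),np.full((len(r),len(a)),72.)],-1)
uv=proj(d,X.reshape(-1,3)).astype(np.float32).reshape(len(r),len(a),2)
p=cv2.remap(cv2.cvtColor(d["img"],cv2.COLOR_RGB2GRAY),uv[...,0],uv[...,1],cv2.INTER_LINEAR).astype(float)
m=p.mean(0);k=m.argmin();print("needle mm",round(2*k/36,2),round(m[k]/np.median(m),2),"yaw",round(np.degrees(s["tcp_rot"][2])%360,1),s["eef_pos"].round(1),s["contact_force"].round(1),round(s["clock"],2),c.round(1))
E
python3 dial.py
```

```text
needle mm 0.44 0.79 yaw 328.4 [516.4 140.8  81.2] [-0.1 -0.5  0.7] 14.0 [566.3 -77.3  72. ]
```

Request:
step_arm(motion=[{"claw": 16,"delta_pos": [0.3,6,0],"turn": -0.1},{"claw": 16,"delta_pos": [0.3,6,0],"turn": -0.1},{"claw": 16,"delta_pos": [0.3,6,0],"turn": -0.1},{"claw": 16,"delta_pos": [0.3,6,0],"turn": -0.1}])

```text
clock: 14.33
eef_pos: [508.6, 118.6, 81.1]
tcp_rot: [-3.141, -0.002, -0.147]
contact_force: [1.3, 1.2, 1.1]
opening: 0.189
grasp_force: 0.9
```

```bash
python3 dial.py
```

```text
needle mm 0.39 0.79 yaw 352.0 [508.1 117.6  80.9] [-0.5 -1.7  0.4] 14.38 [566.3 -77.3  72. ]
```

Request:
step_arm(motion=[{"claw": 16,"delta_pos": [0.3,6,0],"turn": -0.1},{"claw": 16,"delta_pos": [0.3,6,0],"turn": -0.1},{"claw": 16,"delta_pos": [0.3,6,0],"turn": -0.1},{"claw": 16,"delta_pos": [0.3,6,0],"turn": -0.1}])

```text
clock: 14.72
eef_pos: [509.5, 94.7, 80.9]
tcp_rot: [-3.141, -0.001, 0.251]
contact_force: [1.0, 1.8, -0.1]
opening: 0.187
grasp_force: 0.9
```

```bash
python3 dial.py
```

```text
needle mm 8.56 0.74 yaw 14.8 [509.6  93.8  80.8] [ 0.  -1.3  0.5] 14.77 [566.3 -77.3  72. ]
```

```bash
python3 - <<'E'
import re
t=open("dial.py").read()
t=t.replace("c=ray(d,(380.7,215.9),72)","""g=cv2.cvtColor(d["img"],cv2.COLOR_RGB2HSV)
M=((g[...,1]<60)&(g[...,2]>130)).astype(np.uint8)[195:237,360:402]
n,L,S,C=cv2.connectedComponentsWithStats(M);j=1+S[1:,4].argmax();h=cv2.convexHull(np.argwhere(L==j)[:,::-1].astype(np.int32));mo=cv2.moments(h)
px=(360+mo["m10"]/mo["m00"],195+mo["m01"]/mo["m00"]);c=ray(d,px,72);print(px,S[j])""").replace("np.arange(5,19,.5)","np.arange(4,14,.5)")
open("dial.py","w").write(t)
E
python3 dial.py
```

```text
(382.71143174250835, 215.29818719940806) [  7   9  35  22 402]
needle mm 9.06 0.6 yaw 14.2 [509.3  94.1  80.7] [0.1 0.9 0.4] 14.82 [571.6 -77.7  72. ]
```

```bash
sed -i 's/360:402/364:394/; s/(360+/(364+/' dial.py
cat >> dial.py <<'E'
print(np.round(m[::9]/np.median(m),2))
if __import__("sys").argv[1:]: print(cv2.cvtColor(d["img"],cv2.COLOR_RGB2GRAY)[204:228,366:396])
E
python3 -c "
import numpy as np;np.set_printoptions(linewidth=250)
import sys;sys.argv=['x','1'];exec(open('dial.py').read())"
```

```text
(380.0249554367201, 214.53475935828877) [  3   9  27  22 339]
needle mm 7.94 0.66 yaw 14.0 [509.1  94.3  80.6] [-0.1  0.  -0.5] 14.87 [567.5 -72.8  72. ]
[0.92 0.92 0.92 0.96 1.   1.02 1.04 1.04 1.04 1.04 1.04 1.04 1.03 1.02 1.   0.85 0.66 0.86 0.9  0.94]
[[ 99 134 149 126  86  93 102 103 101 101 103  98 101 100 102 128 168 178 179 178 179 178 179 179 180 181 178 181 183 180]
 [ 78 123 155 159 135 104  99  99 101 100 103 101 102 103 102 137 178 180 179 177 177 180 179 179 178 180 179 180 177 177]
 [ 49  85 129 160 164 135  96  89  79  78  73  84  94  95  89 105 143 166 180 180 177 178 180 181 179 179 178 182 177 178]
 [ 37  55  94 135 158 143  84  67 111 168 173 170 197 177 149 151 157 151 117 133 165 176 181 181 178 178 181 178 176 178]
 [ 70  87  90  95 104 110 153 164 113 174 217 197 201 195 171 209 194 164 147 132 111 134 166 179 180 179 180 178 181 179]
 [ 93 103  91  72 139 178 169 191 181 183 220 214 214 213 208 219 217 207 207 172 112 105 114 157 181 179 180 180 178 179]
 [102  97  83 112 186 217 209 214 215 213 221 220 219 219 221 220 220 220 221 196 175 194 168 124 153 181 
[... 1408 characters left out ...]
 93 124 142 145 142 159 172 162 155 156 132  94  78  84 133 165 168 170 163 165 168]
 [ 96  89  89  87  81  80  78  67  48  36  43  51  64  79  87  87  84  81  70  55  58  70  74  88 133 162 171 166 165 167]
 [100  94  89  84  87  83  84  84  78  72  63  49  41  41  35  38  44  40  48  52  57  74  80  75  86 134 166 169 165 167]
 [100 126 134  91  87  89  88  87  88  88  82  82  78  77  76  75  77  80  81  79  77  74  76  74  73  91 139 159 152 137]
 [160 167 170 139  88  84  85  87  87  86  86  90  88  89  88  89  88  91  87  84  80  73  74  77  78  75  93 108 102  91]
 [180 161 135 117  72  80  88  86  88  88  89  88  93  88  89  88  88  86  90  80  78  75  73  73  74  76  75  73  75  73]]
```

Needle pivot at (379.5,213.7), reading ≈7.9 mm, exactly where the 3.5 mm peak was predicted. Continue round.

```bash
cat > dial.py <<'E'
from h import *
d=grab_frame("side");s=sense();c=ray(d,(379.5,213.6),72)
a=np.radians(np.arange(0,360,2));r=np.arange(4,14,.5)
X=np.stack([c[0]+np.outer(r,np.sin(a)),c[1]+np.outer(r,np.cos(a)),np.full((len(r),len(a)),72.)],-1)
uv=proj(d,X.reshape(-1,3)).astype(np.float32).reshape(len(r),len(a),2)
p=cv2.remap(cv2.cvtColor(d["img"],cv2.COLOR_RGB2GRAY),uv[...,0],uv[...,1],cv2.INTER_LINEAR).astype(float)
m=p.mean(0);k=m.argmin();print("needle mm",round(2*k/36,2),round(m[k]/np.median(m),2),"yaw",round(np.degrees(s["tcp_rot"][2])%360,1),s["eef_pos"].round(1),s["contact_force"].round(1),round(s["clock"],2))
E
python3 dial.py
```

```text
needle mm 7.44 0.65 yaw 14.0 [508.9  94.4  80.6] [-0.6  0.8  0.8] 14.92
```

Request:
step_arm(motion=[{"claw": 16,"delta_pos": [0.3,6,0],"turn": -0.1},{"claw": 16,"delta_pos": [0.3,6,0],"turn": -0.1},{"claw": 16,"delta_pos": [0.3,6,0],"turn": -0.1},{"claw": 16,"delta_pos": [0.3,6,0],"turn": -0.1},{"claw": 16,"delta_pos": [0.3,6,0],"turn": -0.1},{"claw": 16,"delta_pos": [0.3,6,0],"turn": -0.1}])

```text
clock: 15.42
eef_pos: [527.3, 64.4, 80.5]
tcp_rot: [-3.141, 0.0, 0.851]
contact_force: [-0.0, 1.6, -0.4]
opening: 0.187
grasp_force: 0.8
```

```bash
python3 dial.py
```

```text
needle mm 4.61 0.64 yaw 49.2 [528.3  63.8  80.6] [ 0.6 -0.5 -0.4] 15.47
```

Request:
step_arm(motion=[{"claw": 16,"delta_pos": [0.3,6,0],"turn": -0.1},{"claw": 16,"delta_pos": [0.3,6,0],"turn": -0.1},{"claw": 16,"delta_pos": [0.3,6,0],"turn": -0.1},{"claw": 16,"delta_pos": [0.3,6,0],"turn": -0.1},{"claw": 16,"delta_pos": [0.3,6,0],"turn": -0.1},{"claw": 16,"delta_pos": [0.3,6,0],"turn": -0.1}])

```text
clock: 15.97
eef_pos: [559.2, 49.9, 80.3]
tcp_rot: [-3.14, 0.0, 1.449]
contact_force: [-1.3, 0.8, 0.9]
opening: 0.187
grasp_force: 0.9
```

```bash
python3 dial.py
```

```text
needle mm 7.06 0.98 yaw 83.5 [560.7  49.8  80.5] [ 1.  -0.1  0.5] 16.02
```

Request:
step_arm(motion=[{"claw": 16,"delta_pos": [0.3,6,0],"turn": -0.1},{"claw": 16,"delta_pos": [0.3,6,0],"turn": -0.1},{"claw": 16,"delta_pos": [0.3,6,0],"turn": -0.1},{"claw": 16,"delta_pos": [0.3,6,0],"turn": -0.1},{"claw": 16,"delta_pos": [0.3,6,0],"turn": -0.1},{"claw": 16,"delta_pos": [0.3,6,0],"turn": -0.1}])

```text
clock: 16.52
eef_pos: [594.2, 55.9, 80.1]
tcp_rot: [-3.14, -0.0, 2.048]
contact_force: [-1.6, -1.7, 0.0]
opening: 0.186
grasp_force: 1.0
```

```bash
python3 dial.py
```

```text
needle mm 6.72 0.97 yaw 117.8 [595.5  56.5  80.4] [ 0.5  0.7 -0.3] 16.57
```

Readings 7.4 at the peak and 4.6 off it fit; the last two were occluded (contrast ~1). Continuing to about yaw 245°.

Request:
step_arm(motion=[{"claw": 16,"delta_pos": [0.3,6,0],"turn": -0.1},{"claw": 16,"delta_pos": [0.3,6,0],"turn": -0.1},{"claw": 16,"delta_pos": [0.3,6,0],"turn": -0.1},{"claw": 16,"delta_pos": [0.3,6,0],"turn": -0.1},{"claw": 16,"delta_pos": [0.3,6,0],"turn": -0.1},{"claw": 16,"delta_pos": [0.3,6,0],"turn": -0.1}])

```text
clock: 17.07
eef_pos: [619.7, 80.9, 80.3]
tcp_rot: [-3.141, -0.0, 2.647]
contact_force: [0.9, -2.3, -0.0]
opening: 0.186
grasp_force: 1.0
```

```bash
python3 dial.py
```

```text
needle mm 4.61 0.68 yaw 152.1 [620.4  81.9  80.4] [1.1 0.6 0.1] 17.12
```

Request:
step_arm(motion=[{"claw": 16,"delta_pos": [0.3,6,0],"turn": -0.1},{"claw": 16,"delta_pos": [0.3,6,0],"turn": -0.1},{"claw": 16,"delta_pos": [0.3,6,0],"turn": -0.1},{"claw": 16,"delta_pos": [0.3,6,0],"turn": -0.1},{"claw": 16,"delta_pos": [0.3,6,0],"turn": -0.1},{"claw": 16,"delta_pos": [0.3,6,0],"turn": -0.1}])

```text
clock: 17.62
eef_pos: [626.7, 115.8, 80.4]
tcp_rot: [-3.141, 0.0, -3.037]
contact_force: [0.8, -1.2, -1.3]
opening: 0.193
grasp_force: 1.0
```

```bash
python3 dial.py
```

```text
needle mm 4.61 0.65 yaw 186.4 [626.6 116.9  80.5] [-0.8  0.6  0.3] 17.67
```

Request:
step_arm(motion=[{"claw": 16,"delta_pos": [0.3,6,0],"turn": -0.1},{"claw": 16,"delta_pos": [0.3,6,0],"turn": -0.1},{"claw": 16,"delta_pos": [0.3,6,0],"turn": -0.1},{"claw": 16,"delta_pos": [0.3,6,0],"turn": -0.1},{"claw": 16,"delta_pos": [0.3,6,0],"turn": -0.1},{"claw": 16,"delta_pos": [0.3,6,0],"turn": -0.1}])

```text
clock: 18.17
eef_pos: [612.8, 148.5, 80.6]
tcp_rot: [-3.141, 0.001, -2.438]
contact_force: [2.3, -0.8, -1.0]
opening: 0.19
grasp_force: 1.0
```

```bash
python3 dial.py
```

```text
needle mm 4.61 0.64 yaw 220.8 [611.8 149.2  80.5] [-0.2  1.  -0.3] 18.22
```

Request:
step_arm(motion=[{"claw": 16,"delta_pos": [0.3,6,0],"turn": -0.1},{"claw": 16,"delta_pos": [0.3,6,0],"turn": -0.1},{"claw": 16,"delta_pos": [0.3,6,0],"turn": -0.1},{"claw": 16,"delta_pos": [0.3,6,0],"turn": -0.1},{"claw": 16,"delta_pos": [0,0,0],"turn": 0}])

```text
clock: 18.63
eef_pos: [592.8, 163.2, 80.4]
tcp_rot: [3.141, -0.0, -2.037]
contact_force: [0.1, -0.2, -0.4]
opening: 0.188
grasp_force: 0.0
```

```bash
python3 dial.py; python3 -c "
from rig import *;print(sense()['qpos'])"
```

```text
needle mm 6.11 0.61 yaw 243.1 [593.2 163.   80.5] [-0.2 -0.4 -0.1] 18.68
[ 2.65664927e-01  5.22775742e-01  1.77147171e+00  1.48385116e-04
  8.47959581e-01 -2.40567235e+00]
```

Lesser peak read ≈6.1 mm as predicted (≈+2). Re-grip: open, lift, half turn of the tool back, re-cage the same pin.

Request:
step_arm(motion=[{"claw": 28,"delta_pos": [0,0,0],"turn": 0},{"claw": 36,"delta_pos": [0,0,0],"turn": 0},{"claw": 36,"delta_pos": [0,0,-10],"turn": 0},{"claw": 36,"delta_pos": [0,0,-15],"turn": 0},{"claw": 36,"delta_pos": [0,0,0],"turn": 0.1208},{"claw": 36,"delta_pos": [0,0,0],"turn": 0.1208},{"claw": 36,"delta_pos": [0,0,0],"turn": 0.1208},{"claw": 36,"delta_pos": [0,0,0],"turn": 0.1208}])

```text
clock: 19.35
eef_pos: [594.2, 162.9, 106.4]
tcp_rot: [-3.141, 0.001, -2.524]
contact_force: [0.1, -0.8, 1.1]
opening: 0.422
grasp_force: 0.0
```

Request:
step_arm(motion=[{"claw": 36,"delta_pos": [0,0,0],"turn": 0.1208},{"claw": 36,"delta_pos": [0,0,0],"turn": 0.1208},{"claw": 36,"delta_pos": [0,0,0],"turn": 0.1208},{"claw": 36,"delta_pos": [0,0,0],"turn": 0.1208},{"claw": 36,"delta_pos": [0,0,0],"turn": 0.1208},{"claw": 36,"delta_pos": [0,0,0],"turn": 0.1208},{"claw": 36,"delta_pos": [0,0,0],"turn": 0.1208},{"claw": 36,"delta_pos": [0,0,0],"turn": 0.1208}])

```text
clock: 20.02
eef_pos: [594.2, 162.9, 106.3]
tcp_rot: [3.141, 0.0, 2.792]
contact_force: [0.2, -0.2, -0.1]
opening: 0.424
grasp_force: 0.0
```

Request:
step_arm(motion=[{"claw": 36,"delta_pos": [0,0,0],"turn": 0.1208},{"claw": 36,"delta_pos": [0,0,0],"turn": 0.1208},{"claw": 36,"delta_pos": [0,0,0],"turn": 0.1208},{"claw": 36,"delta_pos": [0,0,0],"turn": 0.1208},{"claw": 36,"delta_pos": [0,0,0],"turn": 0.1208},{"claw": 36,"delta_pos": [0,0,0],"turn": 0.1208},{"claw": 36,"delta_pos": [0,0,0],"turn": 0.1208},{"claw": 36,"delta_pos": [0,0,0],"turn": 0.1208}])

```text
clock: 20.68
eef_pos: [594.2, 162.9, 106.3]
tcp_rot: [3.141, -0.0, 1.826]
contact_force: [0.9, 0.6, 0.6]
opening: 0.419
grasp_force: 0.0
```

Request:
step_arm(motion=[{"claw": 36,"delta_pos": [0,0,0],"turn": 0.1208},{"claw": 36,"delta_pos": [0,0,0],"turn": 0.1208},{"claw": 36,"delta_pos": [0,0,0],"turn": 0.1208},{"claw": 36,"delta_pos": [0,0,0],"turn": 0.1208},{"claw": 36,"delta_pos": [0,0,0],"turn": 0.1208},{"claw": 36,"delta_pos": [0,0,0],"turn": 0.1208},{"claw": 36,"delta_pos": [0,0,0],"turn": 0}])

```text
clock: 21.27
eef_pos: [594.2, 162.9, 106.2]
tcp_rot: [3.141, -0.0, 1.102]
contact_force: [-0.2, 0.1, 0.1]
opening: 0.423
grasp_force: 0.0
```

```bash
python3 dial.py; python3 -c "
from rig import *;print(sense()['qpos'])"
```

```text
needle mm 6.11 0.62 yaw 63.6 [594.1 162.9 106.1] [-0.3  0.  -1.1] 21.32
[ 2.65180546e-01  4.88782861e-01  1.75763946e+00 -2.23866787e-05
  8.94653071e-01  7.26007563e-01]
```

Request:
step_arm(motion=[{"claw": 36,"delta_pos": [0,0,13],"turn": 0},{"claw": 32,"delta_pos": [0,0,12.5],"turn": 0},{"claw": 24,"delta_pos": [0,0,0],"turn": 0},{"claw": 16,"delta_pos": [0,0,0],"turn": 0},{"claw": 16,"delta_pos": [0,0,0],"turn": 0},{"claw": 16,"delta_pos": [-0.05,-2.4,0],"turn": -0.04},{"claw": 16,"delta_pos": [-0.1,-3.6,0],"turn": -0.06},{"claw": 16,"delta_pos": [-0.3,-6,0],"turn": -0.1}])

```text
clock: 21.98
eef_pos: [583.7, 167.2, 80.5]
tcp_rot: [3.14, -0.001, 1.313]
contact_force: [1.6, -1.0, -1.7]
opening: 0.183
grasp_force: 1.1
```

Request:
step_arm(motion=[{"claw": 16,"delta_pos": [-0.3,-6,0],"turn": -0.1},{"claw": 16,"delta_pos": [-0.3,-6,0],"turn": -0.1},{"claw": 16,"delta_pos": [-0.3,-6,0],"turn": -0.1},{"claw": 16,"delta_pos": [-0.3,-6,0],"turn": -0.1},{"claw": 16,"delta_pos": [-0.3,-6,0],"turn": -0.1},{"claw": 16,"delta_pos": [-0.3,-6,0],"turn": -0.1}])

```text
clock: 22.48
eef_pos: [547.7, 166.3, 80.5]
tcp_rot: [3.14, -0.0, 1.916]
contact_force: [2.5, 1.1, -1.0]
opening: 0.188
grasp_force: 1.0
```

```bash
python3 dial.py
```

```text
needle mm 4.61 0.64 yaw 110.2 [546.3 165.7  80.3] [-1.4 -0.9  0.3] 22.53
```

Request:
step_arm(motion=[{"claw": 16,"delta_pos": [-0.3,-6,0],"turn": -0.1},{"claw": 16,"delta_pos": [-0.3,-6,0],"turn": -0.1},{"claw": 16,"delta_pos": [-0.3,-6,0],"turn": -0.1},{"claw": 16,"delta_pos": [-0.3,-6,0],"turn": -0.1},{"claw": 16,"delta_pos": [-0.3,-6,0],"turn": -0.1},{"claw": 16,"delta_pos": [-0.3,-6,0],"turn": -0.1},{"claw": 16,"delta_pos": [-0.3,-6,0],"turn": -0.1}])

```text
clock: 23.12
eef_pos: [516.2, 139.9, 80.6]
tcp_rot: [3.14, 0.001, 2.613]
contact_force: [1.9, 0.2, 0.2]
opening: 0.189
grasp_force: 0.8
```

```bash
python3 dial.py
```

```text
needle mm 4.61 0.63 yaw 150.1 [515.2 139.   80.4] [-0.7 -1.4 -0.1] 23.17
```

Request:
step_arm(motion=[{"claw": 16,"delta_pos": [-0.3,-6,0],"turn": -0.1},{"claw": 16,"delta_pos": [-0.3,-6,0],"turn": -0.1},{"claw": 16,"delta_pos": [-0.3,-6,0],"turn": -0.1},{"claw": 16,"delta_pos": [0,0,0],"turn": 0}])

```text
clock: 23.5
eef_pos: [508.8, 122.5, 80.3]
tcp_rot: [-3.142, 0.0, 2.91]
contact_force: [-0.2, 0.1, -0.2]
opening: 0.186
grasp_force: 0.0
```

```bash
python3 dial.py
```

```text
needle mm 5.67 0.57 yaw 166.4 [508.8 122.8  80.2] [-1.1  0.3 -0. ] 23.55
```

Request:
step_arm(motion=[{"claw": 16,"delta_pos": [-0.3,-6,0],"turn": -0.1},{"claw": 16,"delta_pos": [-0.3,-6,0],"turn": -0.1},{"claw": 16,"delta_pos": [0,0,0],"turn": 0}])

```text
clock: 23.8
eef_pos: [507.2, 110.8, 80.1]
tcp_rot: [-3.141, 0.0, 3.109]
contact_force: [-0.2, -0.7, -0.4]
opening: 0.189
grasp_force: 0.0
```

```bash
python3 dial.py
```

```text
needle mm 7.33 0.68 yaw 177.8 [507.1 111.1  80. ] [-0.6 -0.8  0.1] 23.85
```

Request:
step_arm(motion=[{"claw": 16,"delta_pos": [-0.3,-6,0],"turn": -0.1},{"claw": 16,"delta_pos": [0,0,0],"turn": 0}])

```text
clock: 24.02
eef_pos: [507.2, 105.0, 80.0]
tcp_rot: [-3.141, -0.0, -3.075]
contact_force: [-0.2, -1.0, -0.4]
opening: 0.188
grasp_force: 0.0
```

```bash
python3 dial.py
```

```text
needle mm 7.72 0.66 yaw 183.6 [507.1 105.2  80. ] [-0.7 -0.4  0.1] 24.07
```

Request:
step_arm(motion=[{"claw": 16,"delta_pos": [-0.2,-4.8,0],"turn": -0.08},{"claw": 16,"delta_pos": [0,0,0],"turn": 0}])

```text
clock: 24.23
eef_pos: [507.7, 100.3, 80.0]
tcp_rot: [-3.142, -0.0, -2.996]
contact_force: [-0.7, -0.0, 0.6]
opening: 0.183
grasp_force: 0.0
```

```bash
python3 dial.py
```

```text
needle mm 7.83 0.68 yaw 188.2 [507.7 100.4  79.9] [-0.1  0.4 -0.4] 24.28
```

Maximum reached (7.33, 7.72, 7.83 mm; symmetry puts the peak at yaw ≈187–188). Release, lift clear, and check.

Request:
step_arm(motion=[{"claw": 22,"delta_pos": [0,0,0],"turn": 0},{"claw": 30,"delta_pos": [0,0,0],"turn": 0},{"claw": 36,"delta_pos": [0,0,0],"turn": 0},{"claw": 36,"delta_pos": [0,0,-8],"turn": 0},{"claw": 36,"delta_pos": [0,0,-20],"turn": 0},{"claw": 36,"delta_pos": [0,0,-30],"turn": 0},{"claw": 36,"delta_pos": [0,0,-40],"turn": 0},{"claw": 36,"delta_pos": [0,0,-40],"turn": 0}])

```text
clock: 24.95
eef_pos: [506.8, 100.2, 219.5]
tcp_rot: [-3.142, -0.002, -2.994]
contact_force: [1.8, 0.7, -0.4]
opening: 0.423
grasp_force: 0.0
```

Request:
step_arm(motion=[{"claw": 36,"delta_pos": [0,0,-40],"turn": 0},{"claw": 36,"delta_pos": [0,0,-20],"turn": 0},{"claw": 36,"delta_pos": [0,0,0],"turn": 0}])

```text
clock: 25.2
eef_pos: [510.1, 100.8, 284.1]
tcp_rot: [3.141, 0.009, -2.994]
contact_force: [1.1, -0.3, 0.4]
opening: 0.424
grasp_force: 0.0
```

```bash
python3 dial.py
python3 - <<'E'
from h import *
f=grab_frame("wrist");print(proj(f,[(566.5,110.5,68),(566.5,-70,72),(566.5,2,68)]))
d=grab_frame("side")
a=cv2.resize(f["img"][:,:,::-1],(480,300));b=cv2.resize(d["img"][164:264,328:434,::-1],(320,300),interpolation=cv2.INTER_CUBIC)
cv2.imwrite("pics/end.png",np.hstack([a,b]))
from scipy.ndimage import gaussian_filter1d as g
c=np.array([566.6,110.6]);th=np.radians(np.arange(200,340,4));r=np.arange(95,125,.25)
X=np.stack([c[0]+np.outer(r,np.cos(th)),c[1]+np.outer(r,np.sin(th)),np.full((len(r),len(th)),68.)],-1)
uv=proj(f,X.reshape(-1,3)).astype(np.float32).reshape(len(r),len(th),2)
P=cv2.remap(f["img"],uv[...,0],uv[...,1],cv2.INTER_LINEAR).astype(float)+1
q=g(np.log(P[...,0]/P[...,2]),2,axis=0);lo=np.median(q[:24],0);hi=np.median(q[-24:],0)
for i in range(len(th)): print(200+4*i,r[np.where(q[:,i]>(lo[i]+hi[i])/2)[0].max()],end="; ")
E
```

```text
needle mm 7.83 0.68 yaw 188.5 [509.  100.6 281.2] [-0.1  0.2 -0.2] 25.25
[[323.62617335 219.56083339]
 [146.45885031 196.37946044]
 [219.08482432 205.03073188]]
200 110.5; 204 110.0; 208 109.75; 212 110.5; 216 110.0; 220 110.0; 224 110.25; 228 109.75; 232 109.75; 236 109.75; 240 109.25; 244 109.25; 248 109.75; 252 110.75; 256 111.5; 260 112.0; 264 112.5; 268 112.75; 272 113.0; 276 112.25; 280 112.25; 284 111.75; 288 111.25; 292 110.25; 296 109.5; 300 109.25; 304 109.5; 308 109.0; 312 111.0; 316 114.75; 320 124.75; 324 124.75; 328 124.75; 332 109.5; 336 117.25;
```

View pics/end.png

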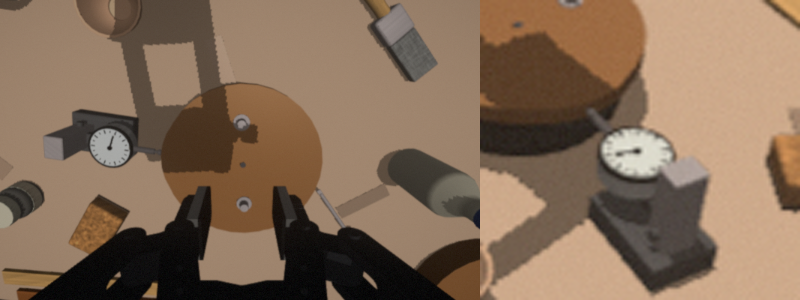

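The rim bump now spans about 250–293°, centred at 271°, directly under the plunger (270°). The needle reads 7.8 mm, and the arm is clear of everything.

```bash
python3 -c "
from rig import *;print(sign_off())"
```

```text
the job is handed in; nothing more can be done
None
```

The job is handed in: the wheel was turned about 418° anticlockwise and left at rest with its highest spot under the plunger (rim peak within about 1° of it, plunger pressed in about 7.8 mm), and the arm is touching nothing.

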